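# Lift the hot pot lid with the lid lifter

## Robot

A 7-joint arm with a two-finger parallel gripper is mounted at the origin on the work surface. World frame = base frame: x ahead of the robot, y to its left, z up, the work surface at z = 0. Lengths are in m, angles in degrees, forces in N, time in s.
With the tool pointing down it reaches from about 0.4 to 0.85 m from the base axis. Payload 4.5 kg.
Tool frame: the origin (TCP) lies midway between the tips of the shut fingers; the grasp point (between the pads) lies 19 mm behind it; x points along the fingers, y is the direction in which the jaws open and shut, and the axes are right-handed (so a half turn about x gives the same grasp; the last joint's range is limited). The gripper opens to 85 mm and grips with 20 to 120 N. Pads are 22 mm wide; open, the fingers measure 114 mm over their backs; the gripper's body (76 mm by 85 mm) begins 54 mm behind the grasp point. The pads swing forward as they close: fully open they stand 13 mm farther back than shut.
Start: joints at [-68.652, 39.483, -11.15, 89.685, 9.013, 51.709, -12.324], TCP at [0.208, 0.59, 0.231] pointing down, gripper open.
Joint ranges: [-172.22, 172.22], [-26.19, 119.32], [-84.43, 86.54], [7.71, 146.69], [-57.33, 237.33], [2.42, 119.75], [-152.13, 152.13]. Speed limits (degrees/s): [147.25, 147.25, 180, 180, 180, 180, 180].

## Interface

Orientations are given as [roll, pitch, yaw] about the fixed x, y, z axes, in that order (R = Rz(yaw) Ry(pitch) Rx(roll)).
In Python, from rig import manip gives the robot as it stands. The module is installed in compiled form; this text tells all that it offers.
- The arm moves only by the tool arm_command, never from a script. Its argument "steps" is a list of rows, each an object of numbers: "ax", "ay", "az": the turn, a rotation vector about the tool's x, y, z in rad; "x", "y", "z": the shift along the tool's x, y, z in units of 25 mm (1.0 is 25 mm); "grip": the finger opening in mm, from 0 to 85.4. A call has 1 to 20 rows; each row shifts and turns the pose as measured when the row begins, along the tool's axes as they then stand; what a row does not reach is not made up. A row lasts 1/8 s, in which the tool goes at most 62.5 mm and 10.7 degrees, less where a joint would pass 70% of its speed; a pose out of reach is approached as far as the arm can. A call is refused whole if a number of a shift passes 1 or a number of a turn 0.188, either way. A call with a gripper value outside its range is refused whole. The fingers move at their own pace and stop on an object; "grip_force" is the grip in N (left out, the last holds). Time passes only in rows, so rows that do not move let the fingers close. It gives the time, the measured TCP pose, the force and the opening at its end, in the units of the state.
- manip.get_state(): the state, without advancing time (a new reading comes with each control period).
- manip.grab_frame(name): name is "side" or "top" or "wrist"; returns a dict with "color" (480x640x3 uint8, red, green, blue), "range_z" (480x640 float32, m along the optical axis (not along the pixel's ray), 0 where there is no reading), "fx", "fy", "cx", "cy" (pixels), "k1" (the pictures are not rectified: a ray, as slopes to the right and down, at radius r is drawn at 1 + k1 r^2 times it, then the intrinsics apply), "rvec" (rotation vector, rad) and "tvec" (3), from world to camera coordinates, as OpenCV has them. Camera axes: x right, y down, z forward; pixel columns grow to the right and rows downward; lengths in m; the calibration is good to about 2 mm. A picture is of the moment at which its call begins.
- manip.sign_off(): hands the job in, once; it reports no verdict.
The state is a dict: "time_s": time; "joint_positions": joint angles; "dq": joint speeds; "effort": joint torques, N m; "ee_pos": TCP position; "eef_rot": TCP orientation; "contact_force": force on the tool from outside, world axes, zero at the start; "ft_torque": the same for the moment, N m; "width": opening from 0.0 (shut) to 1.0 (fully open).
Only numpy, scipy, OpenCV 4.12 (cv2) and the standard library are available. Lean on these libraries where they do the work, as an engineer would, in place of code of your own. Each camera call takes 0.05 s, during which the arm holds its last target. There are 200 camera calls.

## Task

The second-hand pot being tried out on the hot plate has a hot lid: take the lid lifter standing on the counter by its wooden handle, hook its fork under the lid's loop, lift the lid off level and set it down gently in the middle of the round iron trivet. Do not touch the lid with the gripper or arm, and leave the pot where it stands on the hot plate. Then stand the lifter upright on the counter again, about where you found it, clear of the lid.

Things in the scene. Friction and masses are not known exactly. Their poses are not given: they have to be found in the camera images.
- lifter_grip (a point): Centre of the lid lifter's upright square dark-wood handle (24 x 24 mm, 76 mm tall), 98 mm above the fork's underside, so 98 mm above the counter as it stands. z is up, x is the way the fork points. Loose, 0.25 kg: a C-shaped steel fork with the handle on top.
- lifter: The same lifter: underside of the fork, below the handle. Two flat 6 mm thick prongs, 40 mm wide over both, run forward under the handle to x = 29 mm, ending in lips 14 mm high. The back plate's face is at x = -24 mm, its foot 70 mm wide. A top plate (z 52 to 58 mm) carries the handle. A loop bar rests on the prongs at z = 6 mm, between x = -24 and +23 mm, best under the handle.
- lid_loop (a point): Middle of the straight top bar of the loop on the pot's steel lid, on the bar's centre line over the lid's centre; z up, y along the bar, which is 8 mm thick. The opening under it is 38 mm high, 64 mm wide at the bar, 80 mm at its foot. The lid's flat top is 42 mm below this point, its underside 56 mm below. It balances with the fork within 15 mm of the bar's middle.
- lid: The same lid, loose, about 0.5 kg, 188 mm in diameter; origin at the centre of its underside, a plug 156 mm in diameter and 8 mm deep that sits inside the pot's rim, so it must rise 8 mm to come free. It lies on the pot at the start. (A smaller loose lid with a loop elsewhere is not meant.)
- pot: The steel pot, loose, 2.2 kg, 180 mm in diameter, 65 mm high with two side lugs, on the hot plate (a white slab 35 mm high). Origin at the centre of its underside, z up. (A smaller pot with a knob lid is not meant.)
- trivet_top (a point): Centre of the top of the round black iron trivet, fixed on the counter, 170 mm in diameter, 18 mm high; z up. The lid is to rest flat on it. (The square cork mat is not meant.)
Things that resemble listed ones, but are neither listed nor needed, are in the scene too. What is shaped like the pot but yellow is not meant.

How it is judged (in metres and radians):
On the way:
1. the lid hangs level on the lifter, clear of the pot (z of lid_loop in the frame of pot above 0.125 m and angle between lid_loop's own z axis and vertical below 0.2 rad and contact force between lifter and lid above 2 N), for 0.2 s.
At the end, for the whole second after the job is handed in: The lid lies flat and at rest on the iron trivet, its centre within 25 mm of the trivet's centre; the lifter stands upright on the counter within 60 mm of where it was found, at rest and not touching the lid; the pot is within 30 mm of where it stood (horizontal distance between lid_loop and trivet_top below 0.025 m and z of lid_loop in the frame of trivet_top between 0.051 and 0.06 m and angle between each of lid_loop, lifter_grip's own z axis and vertical below 0.1 rad and linear speed of each of lid, lifter below 0.02 m/s and distance of lifter_grip from where it was at the start of the episode below 0.06 m and contact force between lifter and lid below 0.1 N and distance of pot from where it was at the start of the episode below 0.03 m).
It fails at once if the gripper or arm touches the hot lid (contact force between any of the fingers, the arm and lid above 0.5 N).
It fails at once if the lid tips more than about 20 degrees (angle between lid_loop's own z axis and vertical above 0.36 rad).
It fails at once if the lid is dropped or banged down on the trivet (linear speed of lid above 0.4 m/s and horizontal distance between lid_loop and trivet_top below 0.1 m and z of lid_loop in the frame of trivet_top below 0.1 m).
It fails at once if the pot is shoved more than 30 mm (distance of pot from where it was at the start of the episode above 0.03 m).
It also fails if it takes over 64 s, if anything falls off the work surface, if the arm or the gripper's body presses on something with over 40 N, if the wrist force passes 120 N, or if a joint passes its speed limit or range.

## Working session

There is one attempt and no reset: what is moved stays moved. The work goes in short steps, Python scripts to look and compute and a tool call to move; the robot and the scene stay as the last step left them, time stands still between calls to the robot, and variables do not carry over. Pictures are saved under pics/ and viewed, about 8 in all and at most 12, crops included, and the job is handed in when it is done.

Besides the shell and the picture viewer there is one more tool, called after ">>>" in YAML: its name, and indented under it one key for each argument. arm_command: Moves the arm, as the interface text tells. Its arguments: {"type":"object","properties":{"steps":{"type":"array"},"grip_force":{"type":"number"}},"required":["steps"]}

```bash
mkdir -p pics; cat > h.py <<'E'
import numpy as np, cv2
from rig import manip
def grab(n):
    f=manip.grab_frame(n); f['R']=cv2.Rodrigues(np.array(f['rvec'],float))[0]; f['t']=np.array(f['tvec'],float).ravel()
    f['K']=np.array([[f['fx'],0,f['cx']],[0,f['fy'],f['cy']],[0,0,1.]]); return f
def slopes(f,uv):
    uv=np.atleast_2d(np.array(uv,float)); d=(uv-[f['cx'],f['cy']])/[f['fx'],f['fy']]; s=d.copy()
    for _ in range(20): s=d/(1+f['k1']*(s**2).sum(1,keepdims=True))
    return s
def ray(f,uv):
    s=slopes(f,uv); return -f['R'].T@f['t'], np.c_[s,np.ones(len(s))]@f['R']
def onz(f,uv,z):
    o,d=ray(f,uv); return o+d*((z-o[2])/d[:,2])[:,None]
def pts(f,uv):
    uv=np.atleast_2d(np.array(uv)); s=slopes(f,uv); r=f['range_z'][uv[:,1].astype(int),uv[:,0].astype(int)]
    return (np.c_[s,np.ones(len(s))]*r[:,None]-f['t'])@f['R']
def cloud(f):
    v,u=np.mgrid[:480,:640]; return pts(f,np.c_[u.ravel(),v.ravel()]).reshape(480,640,3)
def save(f,n): cv2.imwrite('pics/'+n+'.png',f['color'][:,:,::-1])
E
python3 - <<'E'
from h import *
import pickle
print(manip.get_state())
F={}
for n in('side','top','wrist'):
    f=grab(n);F[n]=f;save(f,n+'0');print(n,f['fx'],f['k1'],-f['R'].T@f['t'],f['R'][2])
pickle.dump(F,open('F.pkl','wb'))
cv2.imwrite('pics/both.png',cv2.resize(np.hstack([F['top']['color'],F['side']['color']])[:,:,::-1],(800,300)))
E
```

```text
{'time_s': 0.0, 'joint_positions': array([-68.65419056,  39.53720645, -11.14396097,  89.74518799,
         9.01392733,  51.71017418, -12.32447526]), 'dq': array([-0.06602086,  0.09813036, -0.09776421,  0.01740519, -0.05752344,
        0.01874613, -0.00915999]), 'effort': array([-7.21623132e-05, -5.39621866e+01, -1.26674417e+00, -1.58551955e+01,
        9.04649904e-03,  9.42177954e-03,  5.81268324e-06]), 'ee_pos': array([0.20753775, 0.58883407, 0.23043839]), 'eef_rot': array([ -85.18132847,   89.88942652, -104.58568567]), 'contact_force': array([ 0.56580719,  0.3981148 , -0.28807448]), 'ft_torque': array([-0.03047318, -0.0434786 ,  0.05516388]), 'width': 1.0024572510955654}
side 616.2510702676891 -0.20879064870648373 [-0.07203951 -0.69437561  0.98204118] [ 0.42807444  0.5680039  -0.70293943]
top 451.609412912691 0.01293145967418013 [0.36545441 0.00995341 0.85120212] [ 0.13404194 -0.0040345  -0.99096745]
wrist 371.3264685000149 -0.022911467339843002 [0.13235836 0.61471797 0.37261563] [ 0.29239386 -0.10588942 -0.95041742]
```

View pics/top0.png

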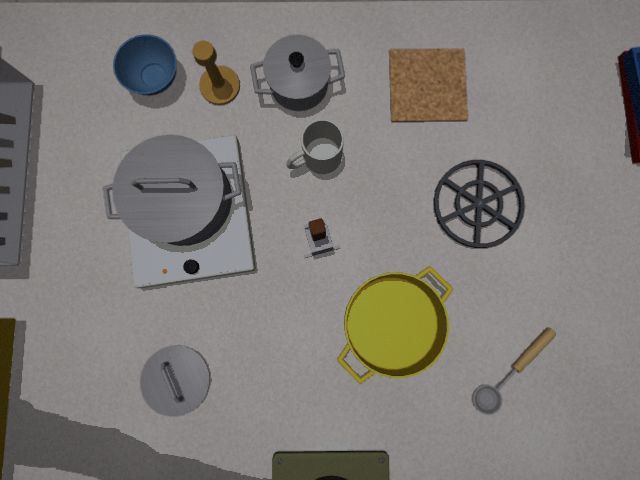

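View pics/side0.png

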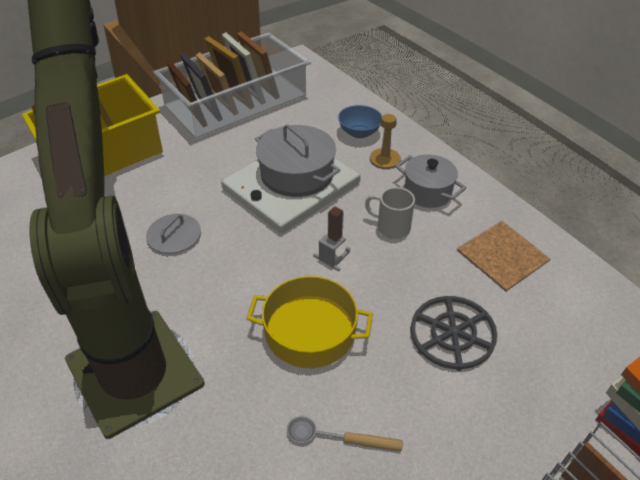

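```bash
python3 - <<'E'
from h import *
import pickle
F=pickle.load(open('F.pkl','rb'))
for n,(u0,v0,u1,v1) in dict(top=(295,205,350,265),side=(310,200,365,275)).items():
    f=F[n];c=f['color'];h=cv2.cvtColor(c,cv2.COLOR_RGB2HSV);P=cloud(f)
    m=np.zeros((480,640),bool);m[v0:v1,u0:u1]=True
    br=m&(h[...,1]>90)&(h[...,2]<140)
    q=P[br];print(n,'handle n',br.sum(),'z pct',np.percentile(q[:,2],[2,50,98]))
    top=q[q[:,2]>np.percentile(q[:,2],98)-.006];print(' top mean',top.mean(0),len(top),cv2.minAreaRect((top[:,:2]*1000).astype(np.float32)))
    s=m&~br&(P[...,2]>.008)&(P[...,2]<.075);q=P[s];print(' steel',q.min(0),q.max(0))
f=F['side'];P=cloud(f)
ims=[]
for n,(u,v) in (('top',(320,235)),('side',(335,235)),('top',(170,190)),('side',(295,150))):
    ims.append(cv2.resize(F[n]['color'][v-36:v+36,u-48:u+48,::-1],(400,300),interpolation=cv2.INTER_CUBIC))
cv2.imwrite('pics/crop1.png',np.vstack([np.hstack(ims[:2]),np.hstack(ims[2:])]))
# trivet
f=F['top'];g=cv2.cvtColor(f['color'],cv2.COLOR_RGB2GRAY)
for n,(u0,v0,u1,v1) in dict(top=(425,150,535,257),side=(405,290,505,375)).items():
    f=F[n];g=cv2.cvtColor(f['color'],cv2.COLOR_RGB2GRAY);m=np.zeros((480,640),np.uint8);m[v0:v1,u0:u1]=(g[v0:v1,u0:u1]<95)*255
    c=max(cv2.findContours(m,cv2.RETR_EXTERNAL,cv2.CHAIN_APPROX_NONE)[0],key=cv2.contourArea)
    q=onz(f,c[:,0],.012);e=cv2.minEnclosingCircle((q[:,:2]*1000).astype(np.float32));
    P=cloud(f)[m>0];print(n,'trivet',e,cv2.fitEllipse((q[:,:2]*1000).astype(np.float32)),'z',np.percentile(P[:,2],[10,50,90,98]))
# lid & loop
for n,(u0,v0,u1,v1) in dict(top=(100,125,250,250),side=(240,110,350,200)).items():
    f=F[n];P=cloud(f);m=np.zeros((480,640),bool);m[v0:v1,u0:u1]=True
    L=m&(np.abs(P[...,2]-.106)<.007);q=P[L];print(n,'lid z',np.median(q[:,2]),len(q),cv2.minEnclosingCircle((q[:,:2]*1000).astype(np.float32)))
    B=m&(P[...,2]>.138)&(P[...,2]<.165);q=P[B];print(' bar',len(q),q.mean(0),np.percentile(q[:,2],[5,50,95]),cv2.minAreaRect((q[:,:2]*1000).astype(np.float32)))
E
```

```text
top handle n 268 z pct [0.07083474 0.13370771 0.13663866]
 top mean [0.48434557 0.01961897 0.13780293] 201 ((432.13787841796875, 10.198797225952148), (131.39617919921875, 22.8480281829834), 10.07517147064209)
 steel [ 0.45038377 -0.0204151   0.00802177] [0.51751278 0.04514699 0.07037755]
side handle n 67 z pct [0.13135262 0.13428522 0.1369753 ]
 top mean [0.47710321 0.00792216 0.14720523] 66 ((215.04360961914062, -336.1890563964844), (917.806396484375, 22.1092529296875), 52.66810607910156)
 steel [ 0.45036958 -0.02248916  0.00802614] [0.58736283 0.17133615 0.07494349]
top trivet ((547.337890625, -285.2375183105469), 87.78775787353516) ((547.7564086914062, -285.391845703125), (168.78187561035156, 173.34219360351562), 44.1447639465332) z [0.0020739  0.01786003 0.02026114 0.02160277]
side trivet ((549.2836303710938, -284.1584777832031), 89.10066986083984) ((548.8466796875, -283.6128234863281), (168.05532836914062, 176.17910766601562), 123.1975326538086) z [0.00715623 0.01743113 0.02073975 0.02244282]
top lid z 0.10587827441679772 9037 ((559.2119750976562, 272.7388916015625), 94.63360595703125)
 bar 289 [0.5585346  0.2686042  0.14964557] [0.14114817 0.15082121 0.15359151] ((558.8095092773438, 271.77227783203125), (8.144081115722656, 92.8261489868164), 1.2989007234573364)
side lid z 0.10695360773672297 3004 ((561.208251953125, 273.2804260253906), 98.32058715820312)
 bar 120 [0.55944474 0.26593478 0.14957922] [0.13890999 0.15125765 0.15577338] ((560.5338134765625, 270.47125244140625), (11.57481861114502, 97.68251037597656), 1.9948281049728394)
```

View pics/crop1.png

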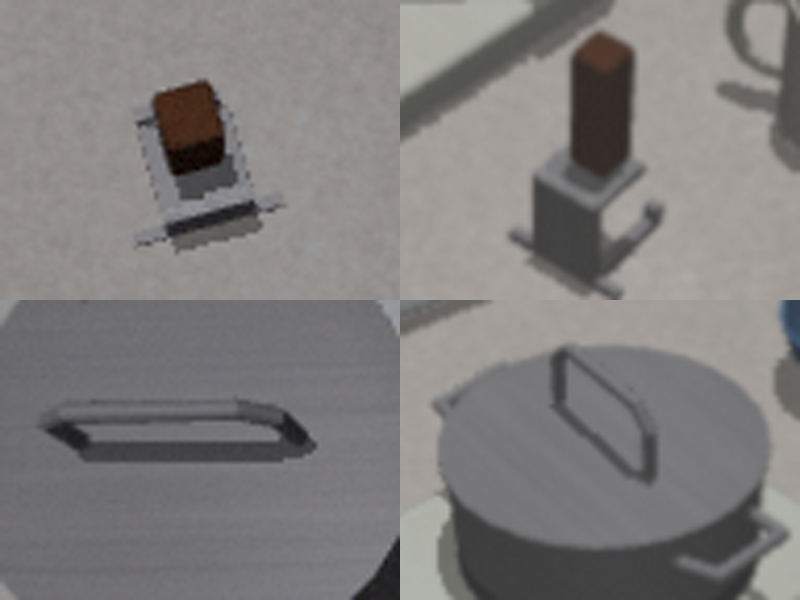

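```bash
cat >> h.py <<'E'
from scipy.spatial.transform import Rotation as Ro
def goal(p,heading):
    "remaining shift (units of 25 mm) and turn (rad) in the tool axes, for tool pointing down, tool z at heading (deg)"
    s=manip.get_state(); R=Ro.from_euler('xyz',s['eef_rot'],degrees=True)
    G=Ro.from_euler('z',heading,degrees=True)*Ro.from_euler('y',90,degrees=True)
    print('t %.2f'%s['time_s'],'tcp',s['ee_pos'].round(4),'toolz',R.as_matrix()[:,2].round(3),'w %.3f'%s['width'],'F',s['contact_force'].round(1))
    print('shift now-axes',(R.inv().apply(np.array(p)-s['ee_pos'])/.025).round(2),'goal-axes',(G.inv().apply(np.array(p)-s['ee_pos'])/.025).round(2),'turn',(R.inv()*G).as_rotvec().round(3))
E
python3 - <<'E'
from h import *
import pickle
F=pickle.load(open('F.pkl','rb'))
for n,(u0,v0,u1,v1) in dict(top=(295,205,350,265),side=(320,200,350,245)).items():
    f=F[n];h=cv2.cvtColor(f['color'],cv2.COLOR_RGB2HSV);P=cloud(f)
    m=np.zeros((480,640),bool);m[v0:v1,u0:u1]=True
    br=m&(h[...,1]>90)&(h[...,2]<140)
    q=P[br&(abs(P[...,2]-.135)<.005)];print(n,len(q),'z',np.median(q[:,2]));q=q[np.linalg.norm(q-np.median(q,0),axis=1)<.022]
    print(len(q),q.mean(0),cv2.minAreaRect((q[:,:2]*1000).astype(np.float32)))
    if n=='top':
        # back plate foot ends: steel at low z -> yaw
        s=m&~br&(P[...,2]>.045)&(P[...,2]<.064);q=P[s];print('topplate',len(q),q.mean(0),cv2.minAreaRect((q[:,:2]*1000).astype(np.float32)))
        # foot ends by eye from crop: full-px = 272+u/4.1667, 199+v/4.1667
        e=onz(f,[[272+138/4.1667,199+240/4.1667],[272+286/4.1667,199+201/4.1667]],.006);d=e[0]-e[1];print('foot',e,np.degrees(np.arctan2(-d[0],d[1])),np.linalg.norm(d))
    # bar
    (a,b,c,d)=(125,170,205,200) if n=='top' else (275,120,320,160)
    m=np.zeros((480,640),bool);m[b:d,a:c]=True
    q=P[m&(P[...,2]>.143)&(P[...,2]<.158)];l=cv2.fitLine((q[:,:2]*1000).astype(np.float32),cv2.DIST_HUBER,0,.01,.01).ravel();print('bar',q.mean(0),np.degrees(np.arctan2(l[1],l[0])),q[:,1].min(),q[:,1].max())
# two-view triangulation of handle top centre (px by eye from crops)
def tri(a,b):
    o1,d1=ray(F['top'],[a]);o2,d2=ray(F['side'],[b]);d1,d2=d1[0],d2[0]
    s=np.linalg.lstsq(np.c_[d1,-d2],o2-o1,rcond=None)[0];p,q=o1+s[0]*d1,o2+s[1]*d2;return (p+q)/2,np.linalg.norm(p-q)
k=4.1667
print('tri handle top',tri((272+187/k,199+112/k),(287+203/k,199+52/k)))
goal([.484,.012,.2],10)
E
```

```text
top 200 z 0.13431393365207508
200 [0.48494002 0.01966729 0.13423593] ((485.3023681640625, 19.68282699584961), (23.33525848388672, 22.722898483276367), 12.987176895141602)
topplate 353 [0.47081571 0.01640816 0.05817413] ((476.8060302734375, 17.149658203125), (41.92439270019531, 40.17066955566406), 14.938834190368652)
foot [[ 0.44953029  0.04341721  0.006     ]
 [ 0.46673615 -0.02356284  0.006     ]] 14.406664688733114 0.06915466963675915
bar [0.55854642 0.26975447 0.15055512] -88.69942 0.2289790575132188 0.31469943228434705
side 66 z 0.13425215544146507
66 [0.48544008 0.01885223 0.13430932] ((485.87762451171875, 18.947004318237305), (19.649520874023438, 21.98360824584961), 19.297428131103516)
bar [0.55947401 0.26677509 0.15129358] -88.25725 0.22648335854342982 0.3154441805358799
tri handle top (array([0.4865107 , 0.01923636, 0.13368481]), np.float64(0.00034208652211707697))
t 0.15 tcp [0.2076 0.589  0.2307] toolz [ 0.943 -0.332  0.   ] w 0.998 F [-1.1  0.7  0.6]
shift now-axes [  1.25 -18.09  18.1 ] goal-axes [  1.23 -24.65   6.88] turn [-0.513 -0.     0.001]
```

>>> arm_command:
  steps:
    - {"ax":-0.146,"grip":85}
    - {"ax":-0.146}
    - {"ax":-0.146}
    - {"ax":-0.146}
    - {}

```text
schema error: expected keys ax, ay, az, x, y, z, grip
```

```bash
python3 -c "
from h import *
goal([.4855,.0193,.21],14)"
```

```text
t 0.15 tcp [0.2076 0.589  0.2307] toolz [ 0.943 -0.332  0.   ] w 0.998 F [-1.1  0.7  0.6]
shift now-axes [  0.85 -17.8   18.06] goal-axes [  0.83 -24.8    5.27] turn [-0.583 -0.     0.001]
```

>>> arm_command:
  steps:
    - {"ax":-0.146,"ay":0,"az":0,"x":0,"y":0,"z":0,"grip":85}
    - {"ax":-0.146,"ay":0,"az":0,"x":0,"y":0,"z":0,"grip":85}
    - {"ax":-0.146,"ay":0,"az":0,"x":0,"y":0,"z":0,"grip":85}
    - {"ax":-0.146,"ay":0,"az":0,"x":0,"y":0,"z":0,"grip":85}
    - {"ax":0,"ay":0,"az":0,"x":0,"y":-1,"z":0.2,"grip":85}
    - {"ax":0,"ay":0,"az":0,"x":0,"y":-1,"z":0.2,"grip":85}
    - {"ax":0,"ay":0,"az":0,"x":0,"y":-1,"z":0.2,"grip":85}
    - {"ax":0,"ay":0,"az":0,"x":0,"y":-1,"z":0.2,"grip":85}
    - {"ax":0,"ay":0,"az":0,"x":0,"y":-1,"z":0.2,"grip":85}
    - {"ax":0,"ay":0,"az":0,"x":0,"y":-1,"z":0.2,"grip":85}
    - {"ax":0,"ay":0,"az":0,"x":0,"y":-1,"z":0.2,"grip":85}
    - {"ax":0,"ay":0,"az":0,"x":0,"y":-1,"z":0.2,"grip":85}
    - {"ax":0,"ay":0,"az":0,"x":0,"y":-1,"z":0.2,"grip":85}
    - {"ax":0,"ay":0,"az":0,"x":0,"y":-1,"z":0.2,"grip":85}
    - {"ax":0,"ay":0,"az":0,"x":0,"y":-1,"z":0.2,"grip":85}
    - {"ax":0,"ay":0,"az":0,"x":0,"y":-1,"z":0.2,"grip":85}
    - {"ax":0,"ay":0,"az":0,"x":0,"y":-1,"z":0.2,"grip":85}
    - {"ax":0,"ay":0,"az":0,"x":0,"y":-1,"z":0.2,"grip":85}
    - {"ax":0,"ay":0,"az":0,"x":0,"y":-1,"z":0.2,"grip":85}
    - {"ax":0,"ay":0,"az":0,"x":0,"y":-1,"z":0.2,"grip":85}

```text
time_s: 2.65
ee_pos: [0.3935, 0.2103, 0.228]
eef_rot: [-131.6, 89.4, -116.2]
contact_force: [0.9, 0.2, 0.8]
width: 0.992
```

```bash
python3 -c "
from h import *
goal([.4855,.0193,.21],14)"
```

```text
t 2.65 tcp [0.3935 0.2103 0.228 ] toolz [ 0.964  0.265 -0.007] w 0.992 F [0.9 0.2 0.8]
shift now-axes [ 0.78 -8.34  1.53] goal-axes [ 0.72 -8.3   1.72] turn [ 0.024 -0.007  0.008]
```

>>> arm_command:
  steps:
    - {"ax":0.024,"ay":-0.007,"az":0.008,"x":0.1,"y":-1,"z":0.2,"grip":85}
    - {"ax":0,"ay":0,"az":0,"x":0.1,"y":-1,"z":0.2,"grip":85}
    - {"ax":0,"ay":0,"az":0,"x":0.1,"y":-1,"z":0.2,"grip":85}
    - {"ax":0,"ay":0,"az":0,"x":0.1,"y":-1,"z":0.2,"grip":85}
    - {"ax":0,"ay":0,"az":0,"x":0.1,"y":-1,"z":0.2,"grip":85}
    - {"ax":0,"ay":0,"az":0,"x":0.1,"y":-1,"z":0.2,"grip":85}
    - {"ax":0,"ay":0,"az":0,"x":0,"y":-1,"z":0.2,"grip":85}
    - {"ax":0,"ay":0,"az":0,"x":0,"y":-0.9,"z":0.2,"grip":85}
    - {"ax":0,"ay":0,"az":0,"x":0,"y":0,"z":0,"grip":85}

```text
time_s: 3.78
ee_pos: [0.4829, 0.0195, 0.2116]
eef_rot: [-160.0, 89.9, -146.4]
contact_force: [-0.3, 0.9, -0.2]
width: 1.0
```

```bash
python3 -c "
from h import *
goal([.4855,.0193,.087],14)
f=grab('wrist');save(f,'w1');goal([.4855,.0193,.087],14)
P=cloud(f);h=cv2.cvtColor(f['color'],cv2.COLOR_RGB2HSV)
br=(h[...,1]>90)&(h[...,2]<140)&(abs(P[...,2]-.135)<.006)&(np.hypot(P[...,0]-.4855,P[...,1]-.0193)<.03)
q=P[br];print(len(q),q.mean(0),cv2.minAreaRect((q[:,:2]*1000).astype(np.float32)))
"
```

```text
t 3.77 tcp [0.4829 0.0195 0.2116] toolz [ 0.972  0.236 -0.002] w 1.000 F [-0.3  0.9 -0.2]
shift now-axes [ 4.98 -0.03  0.11] goal-axes [ 4.98 -0.03  0.1 ] turn [-0.006 -0.002  0.001]
t 3.83 tcp [0.4824 0.0208 0.2117] toolz [ 0.971  0.238 -0.002] w 0.996 F [ 0.9  0.7 -0.2]
shift now-axes [ 4.99 -0.09  0.11] goal-axes [ 4.99 -0.09  0.1 ] turn [-0.004 -0.002 -0.   ]
355 [0.49168528 0.02121184 0.13317818] ((491.96533203125, 20.64529800415039), (10.765214920043945, 23.67182731628418), 27.25470542907715)
```

View pics/w1.png

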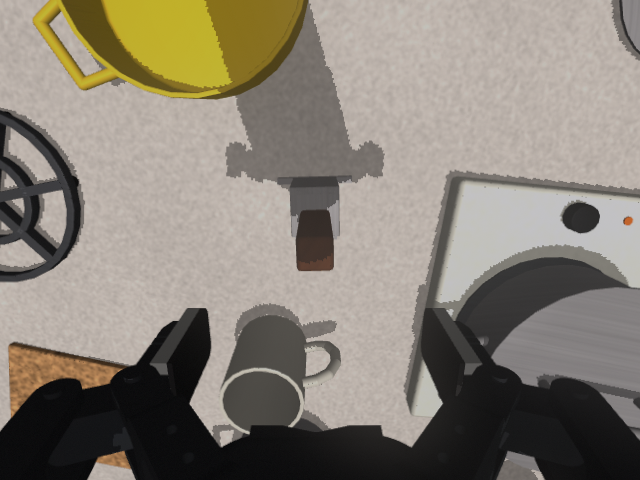

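>>> arm_command:
  steps:
    - {"ax":0,"ay":0,"az":0,"x":0.8,"y":-0.08,"z":0.1,"grip":85}
    - {"ax":0,"ay":0,"az":0,"x":0.9,"y":0,"z":0,"grip":85}
    - {"ax":0,"ay":0,"az":0,"x":0.9,"y":0,"z":0,"grip":85}
    - {"ax":0,"ay":0,"az":0,"x":0.9,"y":0,"z":0,"grip":85}
    - {"ax":0,"ay":0,"az":0,"x":0.8,"y":0,"z":0,"grip":85}
    - {"ax":0,"ay":0,"az":0,"x":0.6,"y":0,"z":0,"grip":85}
    - {"ax":0,"ay":0,"az":0,"x":0,"y":0,"z":0,"grip":85}

```text
time_s: 4.7
ee_pos: [0.4827, 0.0316, 0.0869]
eef_rot: [87.7, 89.6, 102.3]
contact_force: [-0.2, -0.0, -0.1]
width: 0.996
```

```bash
python3 -c "
from h import *
goal([.4855,.0193,.087],14)
"
```

```text
t 4.70 tcp [0.4827 0.0316 0.0869] toolz [0.968 0.252 0.   ] w 0.996 F [-0.2 -0.  -0.1]
shift now-axes [-0.01 -0.5  -0.01] goal-axes [-0.01 -0.5  -0.01] turn [ 0.01   0.    -0.007]
```

>>> arm_command:
  steps:
    - {"ax":0.01,"ay":0,"az":-0.007,"x":0,"y":-0.5,"z":0,"grip":85}
    - {"ax":0,"ay":0,"az":0,"x":0,"y":0,"z":0,"grip":60}

```text
time_s: 4.95
ee_pos: [0.4863, 0.0197, 0.0878]
eef_rot: [6.3, 89.9, 20.4]
contact_force: [0.1, -0.3, -0.1]
width: 0.809
```

```bash
python3 -c "
from h import *
goal([.4855,.0193,.087],14)
"
```

```text
t 4.95 tcp [0.4863 0.0197 0.0878] toolz [0.97  0.243 0.002] w 0.809 F [ 0.1 -0.3 -0.1]
shift now-axes [ 0.03 -0.01 -0.04] goal-axes [ 0.03 -0.01 -0.04] turn [ 0.001  0.002 -0.   ]
```

>>> arm_command:
  grip_force: 90
  steps:
    - {"ax":0,"ay":0,"az":0,"x":0,"y":0,"z":0,"grip":40}
    - {"ax":0,"ay":0,"az":0,"x":0,"y":0,"z":0,"grip":10}
    - {"ax":0,"ay":0,"az":0,"x":0,"y":0,"z":0,"grip":10}
    - {"ax":0,"ay":0,"az":0,"x":0,"y":0,"z":0,"grip":10}
    - {"ax":0,"ay":0,"az":0,"x":0,"y":0,"z":0,"grip":10}
    - {"ax":0,"ay":0,"az":0,"x":0,"y":0,"z":0,"grip":10}

```text
time_s: 5.7
ee_pos: [0.4873, 0.0198, 0.0891]
eef_rot: [3.0, 89.7, 17.0]
contact_force: [0.3, -0.6, 1.0]
width: 0.269
```

```bash
python3 -c "
from h import *
goal([.4855,.0193,.087],14)
"
```

```text
t 5.70 tcp [0.4873 0.0198 0.0891] toolz [0.97  0.242 0.005] w 0.269 F [ 0.3 -0.6  1. ]
shift now-axes [ 0.08 -0.   -0.08] goal-axes [ 0.08 -0.   -0.08] turn [ 0.     0.005 -0.   ]
```

>>> arm_command:
  steps:
    - {"ax":0,"ay":0,"az":0,"x":-0.6,"y":0,"z":0,"grip":10}
    - {"ax":0,"ay":0,"az":0,"x":-1,"y":0,"z":0,"grip":10}
    - {"ax":0,"ay":0,"az":0,"x":-1,"y":0,"z":0,"grip":10}
    - {"ax":0.073,"ay":0,"az":0,"x":-1,"y":0,"z":0,"grip":10}
    - {"ax":0.073,"ay":0,"az":0,"x":-1,"y":0,"z":0,"grip":10}
    - {"ax":0.073,"ay":0,"az":0,"x":-1,"y":0,"z":0,"grip":10}
    - {"ax":0,"ay":0,"az":0,"x":0,"y":1,"z":0,"grip":10}
    - {"ax":0,"ay":0,"az":0,"x":0,"y":1,"z":0,"grip":10}
    - {"ax":0,"ay":0,"az":0,"x":0,"y":1,"z":0,"grip":10}
    - {"ax":0,"ay":0,"az":0,"x":0,"y":1,"z":0,"grip":10}
    - {"ax":0,"ay":0,"az":0,"x":0,"y":1,"z":0,"grip":10}
    - {"ax":0,"ay":0,"az":0,"x":0,"y":1,"z":0,"grip":10}

```text
time_s: 7.2
ee_pos: [0.4774, 0.169, 0.2283]
eef_rot: [-163.2, 89.3, -162.4]
contact_force: [0.7, 0.1, -3.1]
width: 0.267
```

```bash
python3 -c "
from h import *
goal([.4865,.2695,.23],1.5)
"
```

```text
t 7.20 tcp [0.4774 0.169  0.2283] toolz [ 1.     0.013 -0.012] w 0.267 F [ 0.7  0.1 -3.1]
shift now-axes [-0.09  4.01  0.41] goal-axes [-0.07  4.01  0.47] turn [-0.014 -0.012  0.004]
```

>>> arm_command:
  steps:
    - {"ax":-0.014,"ay":-0.012,"az":0.004,"x":0,"y":1,"z":0.15,"grip":10}
    - {"ax":0,"ay":0,"az":0,"x":0,"y":1,"z":0.1,"grip":10}
    - {"ax":0,"ay":0,"az":0,"x":0,"y":1,"z":0.1,"grip":10}
    - {"ax":0,"ay":0,"az":0,"x":0,"y":0.8,"z":0,"grip":10}
    - {"ax":0,"ay":0,"az":0,"x":0,"y":0,"z":0,"grip":10}

```text
time_s: 7.82
ee_pos: [0.4802, 0.2678, 0.2253]
eef_rot: [-162.1, 89.6, -160.3]
contact_force: [0.2, -1.0, -2.6]
width: 0.27
```

```bash
python3 - <<'E'
from h import *
goal([.4865,.2695,.21],1.5)
ims=[]
for n,(u,v) in (('top',(170,190)),('side',(300,140))):
    f=grab(n);P=cloud(f)
    c=f['color'][max(v-60,0):v+60,u-80:u+80,::-1];ims.append(cv2.resize(c,(400,300),interpolation=cv2.INTER_CUBIC))
    h=cv2.cvtColor(f['color'],cv2.COLOR_RGB2HSV)
    c=(abs(P[...,0]-.485)<.05)&(abs(P[...,1]-.27)<.045)
    for lo,hi in((.115,.138),(.16,.20),(.2,.235)):
        q=P[c&(P[...,2]>lo)&(P[...,2]<hi)]
        if len(q)>5: print(n,lo,len(q),np.percentile(q,[3,50,97],axis=0).round(4).tolist())
cv2.imwrite('pics/pre.png',np.hstack(ims))
E
```

```text
t 7.83 tcp [0.4802 0.2678 0.2253] toolz [ 1.     0.031 -0.007] w 0.270 F [ 0.2 -1.  -2.6]
shift now-axes [0.61 0.06 0.26] goal-axes [0.61 0.06 0.25] turn [ 0.005 -0.007  0.002]
top 0.115 35 [[0.4486, 0.2468, 0.1347], [0.4778, 0.2479, 0.1366], [0.504, 0.2544, 0.1377]]
top 0.16 595 [[0.4478, 0.2464, 0.1643], [0.4574, 0.2597, 0.1942], [0.4839, 0.2843, 0.1971]]
top 0.2 118 [[0.4662, 0.2495, 0.2009], [0.4673, 0.2577, 0.2172], [0.477, 0.2751, 0.2345]]
side 0.115 8 [[0.4494, 0.2365, 0.1203], [0.4876, 0.2657, 0.1371], [0.5142, 0.3012, 0.1379]]
side 0.16 329 [[0.4481, 0.2453, 0.1617], [0.4535, 0.2589, 0.1932], [0.4876, 0.2857, 0.1986]]
side 0.2 180 [[0.4664, 0.249, 0.2011], [0.471, 0.2574, 0.2156], [0.4912, 0.2771, 0.234]]
```

View pics/pre.png

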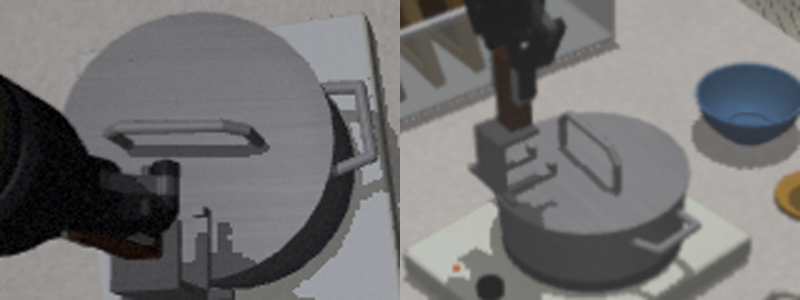

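>>> arm_command:
  steps:
    - {"ax":0.005,"ay":-0.007,"az":0.002,"x":0.35,"y":0.12,"z":0,"grip":10}
    - {"ax":0,"ay":0,"az":0,"x":0.35,"y":0,"z":0,"grip":10}
    - {"ax":0,"ay":0,"az":0,"x":0,"y":0,"z":0,"grip":10}

```text
time_s: 8.3
ee_pos: [0.4807, 0.2643, 0.2059]
eef_rot: [-100.6, 89.6, -99.6]
contact_force: [-0.6, -0.2, -3.2]
width: 0.271
```

```bash
python3 - <<'E'
from h import *
goal([.4865,.2705,.207],1.5)
E
```

```text
t 8.30 tcp [0.4807 0.2643 0.2059] toolz [ 1.     0.018 -0.001] w 0.271 F [-0.6 -0.2 -3.2]
shift now-axes [-0.05  0.24  0.24] goal-axes [-0.04  0.24  0.24] turn [-0.008 -0.001  0.006]
```

>>> arm_command:
  steps:
    - {"ax":-0.008,"ay":0,"az":0.006,"x":-0.05,"y":0.25,"z":0,"grip":10}
    - {"ax":0,"ay":0,"az":0,"x":0,"y":0,"z":0.4,"grip":10}
    - {"ax":0,"ay":0,"az":0,"x":0,"y":0,"z":0.4,"grip":10}
    - {"ax":0,"ay":0,"az":0,"x":0,"y":0,"z":0,"grip":10}

```text
time_s: 8.8
ee_pos: [0.5032, 0.2715, 0.2076]
eef_rot: [58.6, 89.9, 60.1]
contact_force: [-1.1, 0.5, -3.4]
width: 0.266
```

```bash
python3 - <<'E'
from h import *
goal([.5615,.272,.207],1.5)
E
```

```text
t 8.80 tcp [0.5032 0.2715 0.2076] toolz [1.    0.026 0.001] w 0.266 F [-1.1  0.5 -3.4]
shift now-axes [ 0.03 -0.04  2.33] goal-axes [ 0.03 -0.04  2.33] turn [-0.     0.001 -0.001]
```

>>> arm_command:
  steps:
    - {"ax":0,"ay":0,"az":0,"x":0,"y":0,"z":0.4,"grip":10}
    - {"ax":0,"ay":0,"az":0,"x":0,"y":0,"z":0.4,"grip":10}
    - {"ax":0,"ay":0,"az":0,"x":0,"y":0,"z":0.4,"grip":10}
    - {"ax":0,"ay":0,"az":0,"x":0,"y":0,"z":0.4,"grip":10}
    - {"ax":0,"ay":0,"az":0,"x":0,"y":0,"z":0.4,"grip":10}
    - {"ax":0,"ay":0,"az":0,"x":0,"y":0,"z":0.2,"grip":10}
    - {"ax":0,"ay":0,"az":0,"x":0,"y":0,"z":0,"grip":10}

```text
time_s: 9.68
ee_pos: [0.5625, 0.2725, 0.2073]
eef_rot: [65.1, 90.0, 66.5]
contact_force: [-0.2, -0.6, -2.8]
width: 0.271
```

```bash
python3 - <<'E'
from h import *
goal([.5615,.272,.207],1.5)
ims=[]
for n,(u,v) in (('top',(170,190)),('side',(300,140))):
    f=grab(n)
    c=f['color'][max(v-60,0):v+60,u-80:u+80,::-1];ims.append(cv2.resize(c,(400,300),interpolation=cv2.INTER_CUBIC))
cv2.imwrite('pics/hook.png',np.hstack(ims))
E
```

```text
t 9.68 tcp [0.5625 0.2725 0.2073] toolz [1.    0.025 0.   ] w 0.271 F [-0.2 -0.6 -2.8]
shift now-axes [ 0.01 -0.02 -0.04] goal-axes [ 0.01 -0.02 -0.04] turn [-0.001  0.    -0.001]
```

View pics/hook.png

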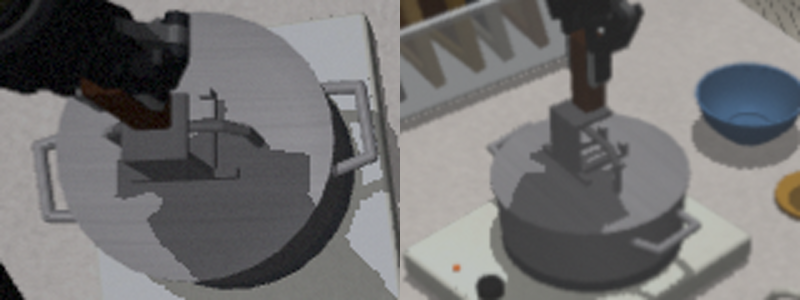

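>>> arm_command:
  steps:
    - {"ax":0,"ay":0,"az":0,"x":-0.3,"y":0,"z":0,"grip":10}
    - {"ax":0,"ay":0,"az":0,"x":-0.25,"y":0,"z":0,"grip":10}
    - {"ax":0,"ay":0,"az":0,"x":-0.2,"y":0,"z":0,"grip":10}
    - {"ax":0,"ay":0,"az":0,"x":-0.2,"y":0,"z":0,"grip":10}
    - {"ax":0,"ay":0,"az":0,"x":-0.2,"y":0,"z":0,"grip":10}
    - {"ax":0,"ay":0,"az":0,"x":-0.2,"y":0,"z":0,"grip":10}

```text
time_s: 10.52
ee_pos: [0.5594, 0.2717, 0.2417]
eef_rot: [-156.7, 89.7, -155.1]
contact_force: [0.6, 0.0, -7.7]
width: 0.27
```

```bash
python3 - <<'E'
from h import *
goal([.5615,.272,.29],1.5)
E
```

```text
t 10.53 tcp [0.5594 0.2717 0.2417] toolz [ 1.     0.027 -0.005] w 0.270 F [ 0.6  0.  -7.7]
shift now-axes [-1.93  0.    0.07] goal-axes [-1.93  0.01  0.08] turn [ 0.001 -0.005  0.002]
```

>>> arm_command:
  steps:
    - {"ax":0,"ay":-0.005,"az":0,"x":-0.35,"y":0,"z":0,"grip":10}
    - {"ax":0,"ay":0,"az":0,"x":-0.4,"y":0,"z":0,"grip":10}
    - {"ax":0,"ay":0,"az":0,"x":-0.4,"y":0,"z":0,"grip":10}
    - {"ax":0,"ay":0,"az":0,"x":-0.4,"y":0,"z":0,"grip":10}
    - {"ax":0,"ay":0,"az":0,"x":-0.3,"y":0,"z":0,"grip":10}
    - {"ax":0,"ay":0,"az":0,"x":0,"y":0,"z":0,"grip":10}

```text
time_s: 11.28
ee_pos: [0.5595, 0.2721, 0.2919]
eef_rot: [-45.5, 89.9, -43.9]
contact_force: [0.1, -0.4, -7.2]
width: 0.267
```

```bash
cat > lid.py <<'E'
from h import *
def look(name,zlo,zhi):
    ims=[]
    s=manip.get_state();c=s['ee_pos']
    for n in('top','side'):
        f=grab(n);P=cloud(f);q=P[(np.hypot(P[...,0]-c[0],P[...,1]-c[1])<.12)&(P[...,2]>zlo)&(P[...,2]<zhi)]
        A=np.c_[q[:,:2],np.ones(len(q))];k=np.linalg.lstsq(A,q[:,2],rcond=None)[0]
        for _ in range(4):
            g=abs(A@k-q[:,2])<.004;k=np.linalg.lstsq(A[g],q[g,2],rcond=None)[0]
        print(n,'lid slope',k[:2].round(3),'z',np.median(q[g,2]).round(4),'circle',cv2.minEnclosingCircle((q[g,:2]*1000).astype(np.float32)),g.sum())
        o=cv2.projectPoints(np.array([[c[0],c[1],c[2]-.1]]),f['rvec'],f['tvec'],f['K'],np.array([f['k1'],0,0,0]))[0].ravel().astype(int)
        u=np.clip(o[0],110,530);v=np.clip(o[1],82,397)
        ims.append(cv2.resize(f['color'][v-82:v+83,u-110:u+110,::-1],(400,300),interpolation=cv2.INTER_CUBIC))
    cv2.imwrite('pics/%s.png'%name,np.hstack(ims))
E
python3 - <<'E'
from lid import *
goal([.56,.272,.29],1.5)
look('lift',.12,.18)
E
```

```text
t 11.28 tcp [0.5595 0.2721 0.2919] toolz [1.    0.027 0.001] w 0.267 F [ 0.1 -0.4 -7.2]
shift now-axes [ 0.08 -0.    0.02] goal-axes [ 0.08 -0.    0.02] turn [0.001 0.001 0.001]
top lid slope [-0.001 -0.002] z 0.1704 circle ((557.2486572265625, 271.3145446777344), 94.43810272216797) 8524
side lid slope [0.004 0.004] z 0.1715 circle ((558.0739135742188, 269.20098876953125), 95.62095642089844) 2571
```

View pics/lift.png

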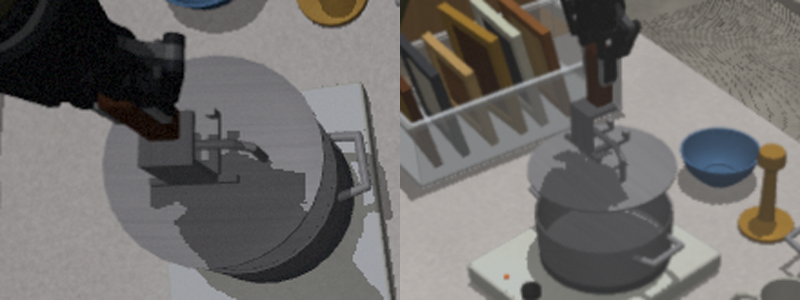

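>>> arm_command:
  steps:
    - {"ax":0,"ay":0,"az":0,"x":0,"y":-0.15,"z":0,"grip":10}
    - {"ax":0,"ay":0,"az":0,"x":0,"y":-0.3,"z":0,"grip":10}
    - {"ax":0,"ay":0,"az":0,"x":0,"y":-0.45,"z":-0.03,"grip":10}
    - {"ax":0,"ay":0,"az":0,"x":0,"y":-0.6,"z":-0.03,"grip":10}
    - {"ax":0,"ay":0,"az":0,"x":0,"y":-0.7,"z":-0.03,"grip":10}
    - {"ax":0,"ay":0,"az":0,"x":0,"y":-0.7,"z":-0.03,"grip":10}
    - {"ax":0,"ay":0,"az":0,"x":0,"y":-0.7,"z":-0.03,"grip":10}
    - {"ax":0,"ay":0,"az":0,"x":0,"y":-0.7,"z":-0.03,"grip":10}
    - {"ax":0,"ay":0,"az":0,"x":0,"y":-0.7,"z":-0.03,"grip":10}
    - {"ax":0,"ay":0,"az":0,"x":0,"y":-0.7,"z":-0.03,"grip":10}
    - {"ax":0,"ay":0,"az":0,"x":0,"y":-0.7,"z":-0.03,"grip":10}
    - {"ax":0,"ay":0,"az":0,"x":0,"y":-0.6,"z":-0.03,"grip":10}
    - {"ax":0,"ay":0,"az":0,"x":0,"y":-0.4,"z":-0.03,"grip":10}
    - {"ax":0,"ay":0,"az":0,"x":0,"y":-0.2,"z":-0.03,"grip":10}

```text
time_s: 13.12
ee_pos: [0.5545, 0.065, 0.291]
eef_rot: [-104.4, 89.7, -103.0]
contact_force: [-0.1, 0.2, -7.9]
width: 0.268
```

```bash
python3 - <<'E'
from h import *
goal([.55,-.2835,.29],1.5)
E
```

```text
t 13.12 tcp [0.5545 0.065  0.291 ] toolz [ 1.     0.024 -0.001] w 0.268 F [-0.1  0.2 -7.9]
shift now-axes [  0.12 -13.93  -0.51] goal-axes [  0.04 -13.93  -0.55] turn [-0.002 -0.001  0.006]
```

>>> arm_command:
  steps:
    - {"ax":-0.002,"ay":0,"az":0.006,"x":0,"y":-0.3,"z":-0.03,"grip":10}
    - {"ax":0,"ay":0,"az":0,"x":0,"y":-0.5,"z":-0.03,"grip":10}
    - {"ax":0,"ay":0,"az":0,"x":0,"y":-0.75,"z":-0.03,"grip":10}
    - {"ax":0,"ay":0,"az":0,"x":0,"y":-0.75,"z":-0.03,"grip":10}
    - {"ax":0,"ay":0,"az":0,"x":0,"y":-0.75,"z":-0.03,"grip":10}
    - {"ax":0,"ay":0,"az":0,"x":0,"y":-0.75,"z":-0.03,"grip":10}
    - {"ax":0,"ay":0,"az":0,"x":0,"y":-0.75,"z":-0.03,"grip":10}
    - {"ax":0,"ay":0,"az":0,"x":0,"y":-0.75,"z":-0.03,"grip":10}
    - {"ax":0,"ay":0,"az":0,"x":0,"y":-0.75,"z":-0.03,"grip":10}
    - {"ax":0,"ay":0,"az":0,"x":0,"y":-0.75,"z":-0.03,"grip":10}
    - {"ax":0,"ay":0,"az":0,"x":0,"y":-0.75,"z":-0.03,"grip":10}
    - {"ax":0,"ay":0,"az":0,"x":0,"y":-0.75,"z":-0.03,"grip":10}
    - {"ax":0,"ay":0,"az":0,"x":0,"y":-0.75,"z":-0.03,"grip":10}
    - {"ax":0,"ay":0,"az":0,"x":0,"y":-0.75,"z":-0.03,"grip":10}
    - {"ax":0,"ay":0,"az":0,"x":0,"y":-0.75,"z":-0.03,"grip":10}
    - {"ax":0,"ay":0,"az":0,"x":0,"y":-0.75,"z":-0.03,"grip":10}
    - {"ax":0,"ay":0,"az":0,"x":0,"y":-0.6,"z":-0.03,"grip":10}
    - {"ax":0,"ay":0,"az":0,"x":0,"y":-0.4,"z":0,"grip":10}
    - {"ax":0,"ay":0,"az":0,"x":0,"y":-0.2,"z":0,"grip":10}
    - {"ax":0,"ay":0,"az":0,"x":0,"y":0,"z":0,"grip":10}

```text
time_s: 15.62
ee_pos: [0.5496, -0.2702, 0.2899]
eef_rot: [129.2, 89.9, 130.6]
contact_force: [-1.2, -0.6, -7.4]
width: 0.271
```

```bash
python3 - <<'E'
from h import *
goal([.55,-.2835,.29],1.5)
E
```

```text
t 15.62 tcp [ 0.5496 -0.2702  0.2899] toolz [ 1.     0.026 -0.001] w 0.271 F [-1.2 -0.6 -7.4]
shift now-axes [-0.01 -0.53  0.  ] goal-axes [-0.   -0.53  0.  ] turn [-0.001 -0.001 -0.002]
```

>>> arm_command:
  steps:
    - {"ax":0,"ay":0,"az":0,"x":0,"y":-0.3,"z":0,"grip":10}
    - {"ax":0,"ay":0,"az":0,"x":0,"y":-0.23,"z":0,"grip":10}
    - {"ax":0,"ay":0,"az":0,"x":0.3,"y":0,"z":0,"grip":10}
    - {"ax":0,"ay":0,"az":0,"x":0.5,"y":0,"z":0,"grip":10}
    - {"ax":0,"ay":0,"az":0,"x":0.5,"y":0,"z":0,"grip":10}
    - {"ax":0,"ay":0,"az":0,"x":0.5,"y":0,"z":0,"grip":10}
    - {"ax":0,"ay":0,"az":0,"x":0.5,"y":0,"z":0,"grip":10}
    - {"ax":0,"ay":0,"az":0,"x":0.4,"y":0,"z":0,"grip":10}
    - {"ax":0,"ay":0,"az":0,"x":0.3,"y":0,"z":0,"grip":10}
    - {"ax":0,"ay":0,"az":0,"x":0,"y":0,"z":0,"grip":10}

```text
time_s: 16.88
ee_pos: [0.5498, -0.2812, 0.2083]
eef_rot: [127.0, 89.7, 128.7]
contact_force: [-0.2, 0.5, -7.2]
width: 0.271
```

```bash
python3 - <<'E'
from lid import *
goal([.55,-.2835,.155],1.5)
s=manip.get_state()['ee_pos'][2]
look('low',s-.133,s-.107)
E
```

```text
t 16.88 tcp [ 0.5498 -0.2812  0.2083] toolz [ 1.     0.029 -0.003] w 0.271 F [-0.2  0.5 -7.2]
shift now-axes [ 2.13 -0.1   0.01] goal-axes [ 2.13 -0.09  0.  ] turn [ 0.003 -0.003 -0.005]
top lid slope [0.003 0.003] z 0.0872 circle ((547.864990234375, -281.11285400390625), 94.39500427246094) 6753
side lid slope [-0.003  0.005] z 0.0878 circle ((548.5000610351562, -280.1795654296875), 95.6672592163086) 4777
```

>>> arm_command:
  steps:
    - {"ax":0,"ay":0,"az":-0.005,"x":0.3,"y":-0.14,"z":0,"grip":10}
    - {"ax":0,"ay":0,"az":0,"x":0.4,"y":0,"z":0,"grip":10}
    - {"ax":0,"ay":0,"az":0,"x":0.4,"y":0,"z":0,"grip":10}
    - {"ax":0,"ay":0,"az":0,"x":0.4,"y":0,"z":0,"grip":10}
    - {"ax":0,"ay":0,"az":0,"x":0.25,"y":0,"z":0,"grip":10}
    - {"ax":0,"ay":0,"az":0,"x":0.15,"y":0,"z":0,"grip":10}

```text
time_s: 17.73
ee_pos: [0.5512, -0.2855, 0.1591]
eef_rot: [-94.7, 89.9, -93.0]
contact_force: [0.1, -0.1, -7.5]
width: 0.271
```

```bash
python3 - <<'E'
from lid import *
goal([.55,-.2845,.153],1.5)
E
```

```text
t 17.73 tcp [ 0.5512 -0.2855  0.1591] toolz [ 1.     0.029 -0.   ] w 0.271 F [ 0.1 -0.1 -7.5]
shift now-axes [ 0.24  0.04 -0.05] goal-axes [ 0.24  0.04 -0.05] turn [ 0.003 -0.     0.002]
```

>>> arm_command:
  steps:
    - {"ax":0,"ay":0,"az":0,"x":0.1,"y":0,"z":0,"grip":10}
    - {"ax":0,"ay":0,"az":0,"x":0.1,"y":0,"z":0,"grip":10}
    - {"ax":0,"ay":0,"az":0,"x":0.1,"y":0,"z":0,"grip":10}
    - {"ax":0,"ay":0,"az":0,"x":0.1,"y":0,"z":0,"grip":10}
    - {"ax":0,"ay":0,"az":0,"x":0.15,"y":0,"z":0,"grip":10}
    - {"ax":0,"ay":0,"az":0,"x":0.15,"y":0,"z":0,"grip":10}
    - {"ax":0,"ay":0,"az":0,"x":0.15,"y":0,"z":0,"grip":10}
    - {"ax":0,"ay":0,"az":0,"x":0.1,"y":0,"z":0,"grip":10}
    - {"ax":0,"ay":0,"az":0,"x":0,"y":0,"z":0,"grip":10}

```text
time_s: 18.85
ee_pos: [0.5541, -0.2864, 0.1365]
eef_rot: [-36.9, 89.5, -35.2]
contact_force: [0.3, 0.0, -2.8]
width: 0.273
```

```bash
python3 - <<'E'
from lid import *
goal([.55,-.2845,.133],1.5)
look('down',.026,.040)
E
```

```text
t 18.85 tcp [ 0.5541 -0.2864  0.1365] toolz [1.    0.029 0.006] w 0.273 F [ 0.3  0.  -2.8]
shift now-axes [ 0.14  0.08 -0.16] goal-axes [ 0.14  0.08 -0.16] turn [0.003 0.006 0.005]
top lid slope [ 0. -0.] z 0.0322 circle ((550.1904296875, -286.3966369628906), 94.59132385253906) 5728
side lid slope [ 0.001 -0.001] z 0.0323 circle ((550.1858520507812, -283.9461975097656), 95.97425079345703) 4420
```

View pics/down.png

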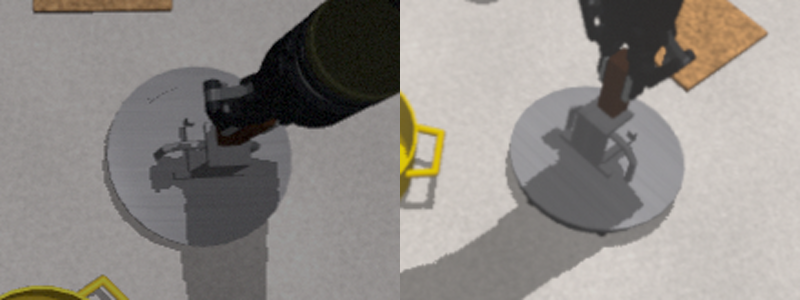

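>>> arm_command:
  steps:
    - {"ax":0.003,"ay":0.006,"az":0.005,"x":0.14,"y":0,"z":0,"grip":10}
    - {"ax":0,"ay":0,"az":0,"x":0,"y":0,"z":-0.2,"grip":10}
    - {"ax":0,"ay":0,"az":0,"x":0,"y":0,"z":-0.3,"grip":10}
    - {"ax":0,"ay":0,"az":0,"x":0,"y":0,"z":0,"grip":10}

```text
time_s: 19.45
ee_pos: [0.5406, -0.287, 0.1331]
eef_rot: [76.8, 90.0, 78.2]
contact_force: [0.8, 0.8, -3.3]
width: 0.272
```

```bash
python3 - <<'E'
from lid import *
goal([.47,-.287,.133],1.5)
E
```

```text
t 19.45 tcp [ 0.5406 -0.287   0.1331] toolz [1.    0.025 0.   ] w 0.272 F [ 0.8  0.8 -3.3]
shift now-axes [ 0.01  0.07 -2.82] goal-axes [ 0.01  0.08 -2.82] turn [-0.001  0.    -0.   ]
```

>>> arm_command:
  steps:
    - {"ax":0,"ay":0,"az":0,"x":0,"y":0,"z":-0.4,"grip":10}
    - {"ax":0,"ay":0,"az":0,"x":0,"y":0,"z":-0.4,"grip":10}
    - {"ax":0,"ay":0,"az":0,"x":0,"y":0,"z":-0.4,"grip":10}
    - {"ax":0,"ay":0,"az":0,"x":0,"y":0,"z":-0.4,"grip":10}
    - {"ax":0,"ay":0,"az":0,"x":0,"y":0,"z":-0.4,"grip":10}
    - {"ax":0,"ay":0,"az":0,"x":0,"y":0,"z":-0.4,"grip":10}
    - {"ax":0,"ay":0,"az":0,"x":0,"y":0,"z":-0.4,"grip":10}
    - {"ax":0,"ay":0,"az":0,"x":0,"y":0,"z":0,"grip":10}

```text
time_s: 20.45
ee_pos: [0.4648, -0.2893, 0.1336]
eef_rot: [-143.1, 90.0, -141.7]
contact_force: [-0.3, -1.4, -2.0]
width: 0.266
```

```bash
python3 - <<'E'
from lid import *
goal([.4873,.0198,.22],1.5)
E
```

```text
t 20.45 tcp [ 0.4648 -0.2893  0.1336] toolz [ 1.     0.024 -0.   ] w 0.266 F [-0.3 -1.4 -2. ]
shift now-axes [-3.46 12.34  1.2 ] goal-axes [-3.46 12.34  1.22] turn [-0.002 -0.     0.   ]
```

>>> arm_command:
  steps:
    - {"ax":0,"ay":0,"az":0,"x":-0.6,"y":0,"z":0,"grip":10}
    - {"ax":0,"ay":0,"az":0,"x":-0.9,"y":0,"z":0,"grip":10}
    - {"ax":0,"ay":0,"az":0,"x":-0.9,"y":0,"z":0,"grip":10}
    - {"ax":0,"ay":0,"az":0,"x":-0.9,"y":0,"z":0,"grip":10}
    - {"ax":0,"ay":0,"az":0,"x":0,"y":0.6,"z":0.1,"grip":10}
    - {"ax":0,"ay":0,"az":0,"x":0,"y":0.9,"z":0.1,"grip":10}
    - {"ax":0,"ay":0,"az":0,"x":0,"y":0.9,"z":0.1,"grip":10}
    - {"ax":0,"ay":0,"az":0,"x":0,"y":0.9,"z":0.1,"grip":10}
    - {"ax":0,"ay":0,"az":0,"x":0,"y":0.9,"z":0.1,"grip":10}
    - {"ax":0,"ay":0,"az":0,"x":0,"y":0.9,"z":0.1,"grip":10}
    - {"ax":0,"ay":0,"az":0,"x":0,"y":0.9,"z":0.1,"grip":10}
    - {"ax":0,"ay":0,"az":0,"x":0,"y":0.9,"z":0.1,"grip":10}
    - {"ax":0,"ay":0,"az":0,"x":0,"y":0.9,"z":0.1,"grip":10}
    - {"ax":0,"ay":0,"az":0,"x":0,"y":0.9,"z":0.1,"grip":10}
    - {"ax":0,"ay":0,"az":0,"x":0,"y":0.9,"z":0.1,"grip":10}
    - {"ax":0,"ay":0,"az":0,"x":0,"y":0.9,"z":0.1,"grip":10}
    - {"ax":0,"ay":0,"az":0,"x":0,"y":0.9,"z":0,"grip":10}
    - {"ax":-0.073,"ay":0,"az":0,"x":0,"y":0.4,"z":0,"grip":10}
    - {"ax":-0.073,"ay":0,"az":0,"x":0,"y":0,"z":0,"grip":10}
    - {"ax":-0.073,"ay":0,"az":0,"x":0,"y":0,"z":0,"grip":10}

```text
time_s: 22.95
ee_pos: [0.4833, 0.0382, 0.2179]
eef_rot: [94.8, 89.4, 111.0]
contact_force: [0.0, -0.5, -2.9]
width: 0.263
```

```bash
python3 - <<'E'
from lid import *
goal([.4873,.0198,.092],14)
E
```

```text
t 22.95 tcp [0.4833 0.0382 0.2179] toolz [ 0.961  0.278 -0.001] w 0.263 F [ 0.  -0.5 -2.9]
shift now-axes [ 5.03 -0.81 -0.05] goal-axes [ 5.04 -0.75 -0.02] turn [ 0.038 -0.001 -0.011]
```

>>> arm_command:
  steps:
    - {"ax":0.038,"ay":0,"az":-0.011,"x":0.4,"y":-0.75,"z":0,"grip":10}
    - {"ax":0,"ay":0,"az":0,"x":0.8,"y":0,"z":0,"grip":10}
    - {"ax":0,"ay":0,"az":0,"x":0.8,"y":0,"z":0,"grip":10}
    - {"ax":0,"ay":0,"az":0,"x":0.8,"y":0,"z":0,"grip":10}
    - {"ax":0,"ay":0,"az":0,"x":0.6,"y":0,"z":0,"grip":10}
    - {"ax":0,"ay":0,"az":0,"x":0.4,"y":0,"z":0,"grip":10}
    - {"ax":0,"ay":0,"az":0,"x":0,"y":0,"z":0,"grip":10}

```text
time_s: 23.82
ee_pos: [0.4882, 0.0097, 0.1155]
eef_rot: [-129.7, 89.5, -116.6]
contact_force: [-0.0, -0.7, -2.5]
width: 0.268
```

```bash
python3 - <<'E'
from lid import *
goal([.4873,.0198,.091],14)
E
```

```text
t 23.82 tcp [0.4882 0.0097 0.1155] toolz [ 0.974  0.226 -0.006] w 0.268 F [-0.  -0.7 -2.5]
shift now-axes [0.98 0.41 0.06] goal-axes [0.98 0.4  0.06] turn [-0.016 -0.006  0.007]
```

>>> arm_command:
  steps:
    - {"ax":-0.016,"ay":-0.006,"az":0.007,"x":0.2,"y":0.35,"z":0,"grip":10}
    - {"ax":0,"ay":0,"az":0,"x":0.25,"y":0,"z":0,"grip":10}
    - {"ax":0,"ay":0,"az":0,"x":0.2,"y":0,"z":0,"grip":10}
    - {"ax":0,"ay":0,"az":0,"x":0.15,"y":0,"z":0,"grip":10}
    - {"ax":0,"ay":0,"az":0,"x":0.08,"y":0,"z":0,"grip":10}
    - {"ax":0,"ay":0,"az":0,"x":0,"y":0,"z":0,"grip":10}

```text
time_s: 24.58
ee_pos: [0.4873, 0.0187, 0.0931]
eef_rot: [-3.3, 89.8, 10.7]
contact_force: [-0.3, 0.6, -1.8]
width: 0.269
```

```bash
python3 - <<'E'
from lid import *
goal([.4873,.0198,.089],14)
E
```

```text
t 24.57 tcp [0.4873 0.0187 0.0931] toolz [0.97  0.242 0.003] w 0.269 F [-0.3  0.6 -1.8]
shift now-axes [0.16 0.04 0.01] goal-axes [0.16 0.04 0.01] turn [0.    0.003 0.   ]
```

>>> arm_command:
  steps:
    - {"ax":0,"ay":0.003,"az":0,"x":0.08,"y":0,"z":0,"grip":10}
    - {"ax":0,"ay":0,"az":0,"x":0.08,"y":0,"z":0,"grip":10}
    - {"ax":0,"ay":0,"az":0,"x":0.05,"y":0,"z":0,"grip":10}

```text
time_s: 24.95
ee_pos: [0.4876, 0.0187, 0.089]
eef_rot: [-33.8, 89.9, -19.8]
contact_force: [-3.4, -0.1, 24.1]
width: 0.274
```

```bash
python3 - <<'E'
from lid import *
goal([.4873,.0198,.089],14)
E
```

```text
t 24.95 tcp [0.4876 0.0187 0.089 ] toolz [0.97  0.242 0.001] w 0.274 F [-3.4 -0.1 24.1]
shift now-axes [-0.    0.05 -0.  ] goal-axes [-0.    0.05 -0.  ] turn [-0.     0.001  0.001]
```

>>> arm_command:
  steps:
    - {"ax":0,"ay":0,"az":0,"x":-0.03,"y":0,"z":0,"grip":10}
    - {"ax":0,"ay":0,"az":0,"x":0,"y":0,"z":0,"grip":30}
    - {"ax":0,"ay":0,"az":0,"x":0,"y":0,"z":0,"grip":45}
    - {"ax":0,"ay":0,"az":0,"x":0,"y":0,"z":0,"grip":65}
    - {"ax":0,"ay":0,"az":0,"x":0,"y":0,"z":0,"grip":70}
    - {"ax":0,"ay":0,"az":0,"x":0,"y":0,"z":0,"grip":70}

```text
time_s: 25.7
ee_pos: [0.4883, 0.0188, 0.0901]
eef_rot: [-21.0, 89.8, -7.0]
contact_force: [-0.1, -0.7, 0.7]
width: 0.822
```

```bash
python3 - <<'E'
from lid import *
goal([.4873,.0198,.22],14)
E
```

```text
t 25.70 tcp [0.4883 0.0188 0.0901] toolz [0.97  0.242 0.003] w 0.822 F [-0.1 -0.7  0.7]
shift now-axes [-5.2   0.04 -0.01] goal-axes [-5.2   0.05 -0.03] turn [-0.     0.003  0.001]
```

>>> arm_command:
  steps:
    - {"ax":0,"ay":0,"az":0,"x":-0.4,"y":0,"z":0,"grip":70}
    - {"ax":0,"ay":0,"az":0,"x":-0.6,"y":0,"z":0,"grip":70}
    - {"ax":0,"ay":0,"az":0,"x":-0.6,"y":0,"z":0,"grip":70}
    - {"ax":0,"ay":0,"az":0,"x":-0.6,"y":0,"z":0,"grip":70}
    - {"ax":0,"ay":0,"az":0,"x":-0.8,"y":0,"z":0,"grip":70}
    - {"ax":0,"ay":0,"az":0,"x":-0.8,"y":0,"z":0,"grip":70}
    - {"ax":0,"ay":0,"az":0,"x":-0.8,"y":0,"z":0,"grip":70}
    - {"ax":0,"ay":0,"az":0,"x":-0.8,"y":0,"z":0,"grip":70}
    - {"ax":0,"ay":0,"az":0,"x":0,"y":0,"z":-0.8,"grip":70}
    - {"ax":0,"ay":0,"az":0,"x":0,"y":0,"z":-0.8,"grip":70}
    - {"ax":0,"ay":0,"az":0,"x":0,"y":0,"z":0,"grip":70}

```text
time_s: 27.08
ee_pos: [0.4477, 0.0087, 0.236]
eef_rot: [-21.1, 89.6, -7.1]
contact_force: [0.3, -0.4, 0.2]
width: 0.823
```

```bash
python3 - <<'E'
from lid import *
goal([.4873,.0198,.22],14)
T,S=grab('top'),grab('side')
for n,f in(('top',T),('side',S)):
    P=cloud(f);h=cv2.cvtColor(f['color'],cv2.COLOR_RGB2HSV)
    q=P[(h[...,1]>90)&(h[...,2]<140)&(abs(P[...,2]-.135)<.005)&(np.hypot(P[...,0]-.4855,P[...,1]-.0193)<.04)]
    if len(q): print(n,'handle top',len(q),q.mean(0))
    for nm,c,lo,hi,r in(('lid',(.549,-.285),.028,.037,.12),('potrim',(.56,.272),.094,.106,.11)):
        q=P[(np.hypot(P[...,0]-c[0],P[...,1]-c[1])<r)&(P[...,2]>lo)&(P[...,2]<hi)]
        A=np.c_[q[:,:2],np.ones(len(q))];k=np.linalg.lstsq(A,q[:,2],rcond=None)[0]
        print(n,nm,len(q),np.median(q[:,2]).round(4),'slope',k[:2].round(3),cv2.minEnclosingCircle((q[:,:2]*1000).astype(np.float32)))
    q=P[(np.hypot(P[...,0]-.549,P[...,1]+.285)<.05)&(P[...,2]>.068)&(P[...,2]<.085)];print(n,'bar',q.mean(0),np.percentile(q[:,2],90))
cv2.imwrite('pics/end.png',cv2.resize(np.hstack([T['color'],S['color']])[:,:,::-1],(800,300),interpolation=cv2.INTER_AREA))
E
```

```text
t 27.07 tcp [0.4477 0.0087 0.236 ] toolz [0.97  0.242 0.007] w 0.823 F [ 0.3 -0.4  0.2]
shift now-axes [0.65 0.05 1.64] goal-axes [0.64 0.05 1.64] turn [0.    0.007 0.003]
top lid 3002 0.0323 slope [-0.015  0.008] ((564.204345703125, -294.6701965332031), 92.30220031738281)
top potrim 1001 0.0996 slope [-0.001 -0.005] ((558.9000854492188, 270.1608581542969), 90.03874206542969)
top bar [ 0.55006153 -0.30043475  0.07735961] 0.0800719094756012
side handle top 66 [0.48576346 0.01750447 0.13440616]
side lid 5429 0.0324 slope [0.001 0.   ] ((551.2400512695312, -285.8274230957031), 95.70044708251953)
side potrim 406 0.0991 slope [-0.006  0.003] ((556.4273681640625, 279.8486328125), 101.45415496826172)
side bar [ 0.54956662 -0.28810875  0.07664703] 0.08018737455173432
```

View pics/end.png

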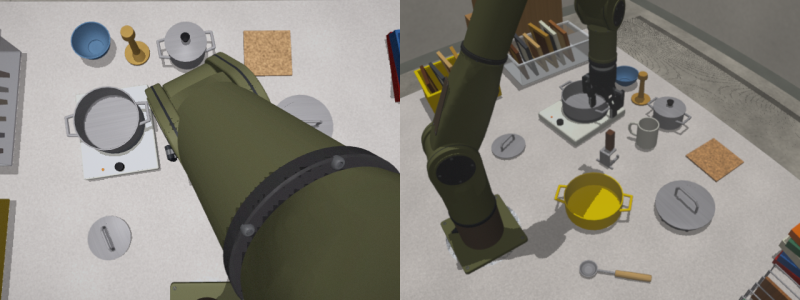

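```bash
python3 -c "
from rig import manip
print(manip.sign_off())"
```

```text
the job is handed in; nothing more can be done
None
```

The lid is on the iron trivet, the lifter is back on the counter where it stood, and the job was handed in at about 27 s of the 64 s allowed. No verdict is reported at hand-in.

I took the lifter by its handle, hooked the loop from the robot's side, and lifted the lid level (slopes under 0.005). I then lowered it onto the trivet in small steps, backed the fork out, and set the lifter down.

Last checks from the cameras:
- **Lid:** it lies flat with its top at z = 0.032 m. Its centre is about 3 mm from the trivet's centre, measured from the side view.
- **Lifter:** it stands upright, with the handle within about 2 mm of where it started, well clear of the lid.
- **Pot:** its rim centre is at about (0.559, 0.270), within 3 mm of where the lid and pot stood at first, measured from the top view.

**Checks that disagreed:** the arm hid part of the lid from the top camera, so that view gave a shifted lid centre (0.564, -0.295) and could not see the handle. The side view's pot-rim fit (0.556, 0.280) was also off, on few points. I relied on the clearer view in each case. I also pressed the lifter down at about 24 N when setting it on the counter, and eased off before opening the gripper.

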